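# Load the UV curing chamber and push its drawer home

### The arm

A 6-joint arm with a two-finger parallel gripper is mounted at the origin on the work surface. World frame = base frame: x ahead of the robot, y to its left, z up, the work surface at z = 0. Lengths are in mm, angles in degrees, forces in N, time in s.
With the tool pointing down it reaches from about 300 to 850 mm from the base axis. Payload 4.2 kg.
Tool frame: the origin (TCP) lies between the finger pads; the fingertips stand 22 mm ahead of it and the grasp point (between the pads) lies 3 mm ahead of it (env.finger_overhang is the distance from the TCP to the fingertips, in mm); z points along the fingers, y is the line along which they close (so a half turn about z gives the same grasp; the last joint's range is limited). The gripper opens to 91 mm and grips with 3 to 60 N. Pads are 32 mm wide; open, the fingers measure 118 mm over their backs; the gripper's body (76 mm by 178 mm) begins 60 mm behind the grasp point.
Start: joints at [-70.359, 18.312, 89.639, -0, 72.044, -1.146], TCP at [204.068, -537.587, 209.676] pointing down, gripper open.
Joint ranges: [-177.97, 177.97], [-48.28, 115.42], [12.27, 149.76], [-77.06, 257.06], [2.81, 150.46], [-146.56, 146.56]. Speed limits (degrees/s): [147.25, 147.25, 180, 180, 180, 180].

### API

Orientations are given as [roll, pitch, yaw] about the fixed x, y, z axes, in that order (R = Rz(yaw) Ry(pitch) Rx(roll)).
In Python, from workcell import state, cams, ticket, look_for, outline_of, env gives the robot as it stands.
- The arm moves only by the tool servo_tool, never from a script. Its argument "steps" is a list of rows, each a list of 3 entries, a list of its own where there are three numbers: the closure in counts, from 0 (fully open) to 255 (shut), then the shift along the tool's x, y, z in mm, then the turn, a rotation vector about the tool's x, y, z in rad. A call has exactly 10 rows; each row shifts and turns the commanded pose from where the row before left it, along the tool's axes as they then stand; what a row does not reach is not made up. A row lasts 1/10 s, in which the tool goes at most 50 mm and 8.59 degrees, less where a joint would pass 70% of its speed; a pose out of reach is approached as far as the arm can. A call with a gripper value outside its range is refused whole. The fingers move at their own pace and stop on an object; "squeeze" is the grip in N (left out, the last holds). Time passes only in rows, so rows that do not move let the fingers close, or fill a call up. It gives the time, the measured TCP pose, the force, the opening and the grip force at its end, in the units of the state.
- state(): the state, without advancing time (a new reading comes with each control period).
- cams.grab_frame(name): name is "scene" or "top" or "wrist"; returns a dict with "color" (384x512x3 uint8, red, green, blue), "z_map" (384x512 float32, mm along the optical axis (not along the pixel's ray), 0 where there is no reading), "fovy" (degrees; the focal length in pixels is half the picture's height over the tangent of half this angle, whatever the lens; pixels are square), "cx", "cy" (the principal point, pixels), "eye" and "rotation" of the camera in the world; the wrist camera has in their place "tool_from_camera" (4x4, takes a point from camera to tool coordinates, whose origin is the TCP and whose axes are the flange's). Camera axes: x right, y up, looking along -z (the intrinsics and any distortion apply to the point x, -y, -z); pixel columns grow to the right and rows downward; lengths in mm; the calibration is good to about 2 mm. A picture is of the moment at which its call begins: read the wrist's pose just before it.
- ticket.job_done(): hands the job in; it is judged then, once.
Trained networks look in a picture, given as the dict that the camera call returned (one of the last four; its "shot" number tells which), for a name from the list of things; names that differ only in an ending like _2 or _b are one class to them, and where a whole thing is asked for, a point or a joint stands for the part that bears it (a point fixed in the world has none). Each returns a list of dicts, best first, with "confidence" (0 to 1); they miss things now and then, are a little off and sometimes report something else, mostly with a low value. They report only what shows in the picture. A call takes as long as a camera call. They do not tell look-alikes from the thing itself.
- look_for(picture, thing): "at" ([column, row] in pixels, amid what is visible of it).
- outline_of(picture, thing): "pixels" (384x512 bool, what is visible of it) and "at" ([column, row] in pixels, amid what is visible of it).
The state is a dict: "time_s": time; "qpos": joint angles; "qvel": joint speeds; "effort": joint torques, N m; "ee_pos": TCP position; "ee_rot": TCP orientation; "force": force on the tool from outside, world axes, zero at the start; "torque": the same for the moment, N m; "gripper_width": finger opening in mm; "gripper_force": force on a finger pad.
Only numpy, scipy, OpenCV 4.12 (cv2) and the standard library are available. Lean on these libraries where they do the work, as an engineer would, in place of code of your own. Each camera call takes 0.05 s, during which the arm holds its last target. There are 200 camera calls.

### The job

Set the carrier that holds the glued connectors down flat in the open drawer of the UV curing chamber, let go of it, and then ease the drawer shut, without slamming it, until it passes its catch and sits fully home with its front flush against the machine. Do not drop the carrier, and leave the empty carrier and everything else on the bench where they are.

Things in the scene. Friction and masses are not known exactly. Their poses are not given: they have to be found in the camera images.
- chamber: UV curing chamber: white machine fixed on the bench, 260 mm wide, 300 deep, 220 high, finned top, one drawer low in its front. Origin: on the bench below the middle of its front face; x points level into the machine (the drawer closes along +x), y along the width, z up. Mouth 156 mm wide, up to 118 mm over the bench; above it the front face is upright to 190 mm.
- drawer (a joint): how far the drawer is out, m: 0 home at the stop, front flush; 0.22 fully out; starts 0.155 to 0.205. Drawer 0.9 kg, rail friction 1.5 N, damping 8 N s/m. A spring roller catch must be passed: pushing in, it is felt from 17 mm before home and takes about 7 N in all; past its crest, from 6 mm before home, it draws the drawer home and holds it; let go before that, it stays 6 to 18 mm out.
- drawer_floor (a point): moves with the drawer: middle of the upper face of its floor, 34 mm over the bench, axes as the chamber's. Floor 133 mm (x) by 128 mm (y) inside a rim 16 mm high, 6 mm thick. Lies 71.5 mm inside the machine's front face when the drawer is home.
- drawer_front (a point): moves with the drawer: middle of the outer face of its white front panel, 66 mm over the bench. Panel 12 mm thick (x), 172 mm wide (y), 104 mm high (14 to 118 mm over the bench); its back lies on the machine's face when home.
- drawer_handle (a point): moves with the drawer: middle of the axis of its steel D-handle bar, 85 mm over the bench, 50 mm in front of the panel's outer face. Bar along the chamber's y, 14 mm thick, 134 mm long, on two 12 mm posts at 60 mm either side; 43 mm free between bar and panel.
- carrier: carrier to load: aluminium plate 120 (x) by 110 (y) by 8 mm, with eight white connectors on it, four along each long edge (13 mm thick with 18 mm wings, 43 mm from the middle in y, tops 40 mm up), and a bridge handle over the middle. About 0.36 kg, loose. Origin: centre of its underside, z up. Both ends alike: goes in either way round, its x along the chamber's x, 6 mm play each side in x, 9 in y.
- carrier_grip (a point): middle of the carrier's black grip bar, 59 mm above its underside; bar 80 mm long along the carrier's x, 16 mm thick in y, 22 mm high, on two 10 mm posts 28 mm either side; 28 mm free between bar and connectors on each side.
- empty_carrier: an identical carrier (0.32 kg, same plate and bridge handle) without connectors, only eight short steel pins 12 mm high; to be left alone. Origin: centre of its underside.
- solvent_bottle: white bottle, 60 mm across, 170 mm high, standing loose on the bench; leave alone. Origin: centre of its underside.
- parts_tub: grey open tub of loose connectors, 150 by 110 by 55 mm, loose on the bench; leave alone. Origin: centre of its underside.
- radiometer: black round UV meter lying on the bench, 100 mm across, 14 mm thick, loose; leave alone. Origin: centre of its underside.
- tweezers: steel tweezers lying on the bench, 140 mm long along x, 12 mm wide, 8 mm high, loose; leave alone. Origin: on the bench, near the middle.
Things that resemble listed ones, but are neither listed nor needed, are in the scene too. What is shaped like the carrier but purple is not meant.

How it is judged (in metres and radians):
On the way, in this order (a step that is already met when the one before it is completed fails the run):
1. the carrier with the connectors stands flat on the floor of the drawer, let go, while the drawer is still open (z of carrier in the frame of drawer_floor between -0.004 and 0.004 m and x of carrier in the frame of drawer_floor between -0.014 and 0.014 m and y of carrier in the frame of drawer_floor between -0.014 and 0.014 m and angle between carrier's own z axis and vertical below 0.05 rad and contact force between the fingers and carrier below 0.2 N and value of joint drawer above 0.05 m), for 0.2 s.
2. the drawer is pushed home past its catch (value of joint drawer below 0.003 m), for 0.3 s.
At the end, for the whole second after the job is handed in: The drawer is home and at rest (open by less than 3 mm) and the carrier with the connectors stands at rest, upright, flat on the drawer's floor within its rim (within 14 mm of the middle each way, 4 mm in height, tilt under 0.05 rad) (value of joint drawer below 0.003 m and velocity of joint drawer between -0.01 and 0.01 m/s and z of carrier in the frame of drawer_floor between -0.004 and 0.004 m and x of carrier in the frame of drawer_floor between -0.014 and 0.014 m and y of carrier in the frame of drawer_floor between -0.014 and 0.014 m and angle between carrier's own z axis and vertical below 0.05 rad and linear speed of carrier below 0.01 m/s); the robot touches nothing.
It fails at once if the drawer is slammed: closes faster than 0.4 m/s (velocity of joint drawer below -0.4 m/s).
It fails at once if the carrier is dropped: falls free at more than 0.5 m/s (contact force between carrier and anything else below 0.05 N and linear speed of carrier above 0.5 m/s).
It fails at once if the empty carrier is moved by more than 30 mm (distance of empty_carrier from where it was at the start of the episode above 0.03 m).
It fails at once if the bottle, tub, radiometer or tweezers are moved by more than 30 mm (distance of any of solvent_bottle, parts_tub, radiometer, tweezers from where it was at the start of the episode above 0.03 m).
It also fails if it takes over 51 s, if anything falls off the work surface, if the arm or the gripper's body presses on something with over 40 N, if the wrist force passes 120 N, or if a joint passes its speed limit or range.

## Working session

There is one attempt and no reset: what is moved stays moved. The work goes in short steps, Python scripts to look and compute and a tool call to move; the robot and the scene stay as the last step left them, time stands still between calls to the robot, and variables do not carry over. Pictures are saved under pics/ and viewed, at most 10 in all, crops included, and the job is handed in when it is done.

Besides the shell and the picture viewer there is one more tool, called by a JSON object that holds its "method" and its "body". servo_tool: Moves the arm, as the interface text tells. Its arguments: {"type":"object","properties":{"steps":{"type":"array","items":{"type":"array"}},"squeeze":{"type":"number"}},"required":["steps"]}

```bash
mkdir -p pics; cat > h.py <<'E'
import numpy as np, cv2
from scipy.spatial.transform import Rotation as R
from workcell import state, cams, ticket, look_for, outline_of, env
def pts(p, s=None):
    z=p["z_map"].astype(float); h,w=z.shape
    f=h/2/np.tan(np.radians(p["fovy"])/2)
    v,u=np.mgrid[:h,:w]
    c=np.stack([(u-p["cx"])/f*z,-(v-p["cy"])/f*z,-z],-1)
    if "eye" in p: 
        return c@np.array(p["rotation"]).T+np.array(p["eye"])
    T=np.array(p["tool_from_camera"]); t=c@T[:3,:3].T+T[:3,3]
    return t@rot(s).T+np.array(s["ee_pos"])
def rot(s):
    r=np.array(s["ee_rot"]); return R.from_euler("xyz",r,degrees=True).as_matrix() if r.size==3 else r
def save(n,im): cv2.imwrite("pics/"+n,im[...,::-1])
E
python3 - <<'E'
from h import *
s=state(); print(s)
a=cams.grab_frame("scene"); b=cams.grab_frame("top")
print({k:v for k,v in a.items() if k not in("color","z_map")}); print({k:v for k,v in b.items() if k not in("color","z_map")})
save("s0.png",cv2.resize(a["color"],(800,600)));save("t0.png",cv2.resize(b["color"],(800,600)))
np.savez("f0.npz",a=pts(a),b=pts(b),ac=a["color"],bc=b["color"])
for nm,p in(("scene",a),("top",b)):
  P=pts(p)
  for t in["carrier","carrier_grip","empty_carrier","drawer_floor","drawer_front","drawer_handle","chamber"]:
    for o in outline_of(p,t)[:3]:
      m=o["pixels"]&(p["z_map"]>0); q=P[m]
      print(nm,t,round(o["confidence"],2),np.round(o["at"]),m.sum(),np.round(np.median(q,0)) if m.any() else "",np.round(np.percentile(q[:,2],95)) if m.any() else "")
E
```

```text
{'time_s': 0.0, 'qpos': array([-7.03576328e+01,  1.83507811e+01,  8.97078290e+01, -5.00560837e-04,
        7.20433228e+01, -1.14556493e+00]), 'qvel': array([ 0.10589109, -0.0669371 , -0.05393192, -0.04313829,  0.01960125,
       -0.02361007]), 'effort': array([-1.00174471e-03, -4.12462485e+01, -2.31980288e+01,  7.29232351e-02,
        4.57993371e-02, -1.53964934e-04]), 'ee_pos': array([ 203.89836909, -537.07334724,  208.81927025]), 'ee_rot': array([-1.79898078e+02, -1.56208680e-03,  2.07880855e+01]), 'force': array([ 0.88691635, -0.51932453, -0.17744436]), 'torque': array([ 0.0195965 , -0.00304881,  0.00246629]), 'gripper_force': 0.0, 'gripper_width': 91.38891279118437}
{'fovy': 49.93639237264897, 'cx': 258.897060617143, 'cy': 192.69039231884292, 'eye': array([1149.26674332, -648.53705178,  800.23322876]), 'rotation': array([51.11424344, -0.31294732, 46.48748003]), 'shot': 1}
{'fovy': 44.836913004463106, 'cx': 253.51858980456961, 'cy': 183.51523659056735, 'eye': array([ 292.86566353,  -37.69790092, 1784.23397052]), 'rotation': array([  6.58914668,   0.97636633, -91.65004059]), 'shot': 2}Traceback (most recent call last):
  File "<stdin>", line 6, in <module>
  File "h.py", line 10, in pts
    return c@np.array(p["rotation"]).T+np.array(p["eye"])
           ~~~~~~~~~~~~~~~~~~~~~~~~~~~^~~~~~~~~~~~~~~~~~~
ValueError: operands could not be broadcast together with shapes (384,512) (3,)
```

```bash
sed -i 's|return c@np.array(p\["rotation"\]).T|return c@R.from_euler("xyz",p["rotation"],degrees=True).as_matrix().T|' h.py
python3 - <<'E'
from h import *
a=cams.grab_frame("scene"); b=cams.grab_frame("top")
save("s0.png",cv2.resize(a["color"],(800,600)));save("t0.png",cv2.resize(b["color"],(800,600)))
np.savez("f0.npz",a=pts(a),b=pts(b),ac=a["color"],bc=b["color"])
for nm,p in(("scene",a),("top",b)):
  P=pts(p)
  for t in["carrier","carrier_grip","empty_carrier","drawer_floor","drawer_front","drawer_handle","chamber"]:
    for o in outline_of(p,t)[:3]:
      m=o["pixels"]&(p["z_map"]>0); q=P[m]
      print(nm,t,round(o["confidence"],2),np.round(o["at"]),m.sum(),np.round(np.median(q,0)) if m.any() else "",np.round(np.percentile(q[:,2],95)) if m.any() else "")
E
```

```text
scene carrier 0.88 [ 70. 244.] 1718 [ 262. -481.    9.] 68.0
scene carrier 0.62 [150. 293.] 2096 [ 549. -412.    8.] 68.0
scene carrier_grip 0.96 [ 71. 244.] 1669 [ 262. -481.    8.] 68.0
scene carrier_grip 0.72 [126. 200.] 1202 [ 218. -289.    8.] 68.0
scene carrier_grip 0.56 [151. 292.] 2170 [ 547. -412.    8.] 68.0
scene empty_carrier 0.7 [228. 246.] 1564 [ 549. -179.    8.] 69.0
scene drawer_floor 0.79 [300. 177.] 2297 [523.  92.  49.] 116.0
scene drawer_front 0.93 [302. 176.] 2318 [523.  93.  49.] 116.0
scene drawer_handle 0.59 [299. 176.] 2237 [526.  92.  49.] 116.0
scene drawer_handle 0.29 [270. 274.] 1282 [ 730. -218.   97.] 169.0
scene chamber 0.81 [365. 145.] 12369 [579. 323. 122.] 219.0
top carrier 0.88 [378. 244.] 885 [ 253. -470.    9.] 70.0
top carrier 0.79 [356. 171.] 868 [ 536. -399.    9.] 70.0
top carrier 0.68 [327. 260.] 899 [ 209. -280.    9.] 69.0
top carrier_grip 0.82 [356. 171.] 879 [ 538. -401.    9.] 70.0
top carrier_grip 0.74 [330. 255.] 831 [ 209. -282.    9.] 69.0
top carrier_grip 0.69 [380. 244.] 921 [ 252. -470.    9.] 70.0
top empty_carrier 0.64 [293. 172.] 856 [ 537. -167.    9.] 70.0
top empty_carrier 0.6 [358. 170.] 904 [ 537. -400.    9.] 70.0
top drawer_floor 0.94 [212. 179.] 1984 [512. 148.  36.] 116.0
top drawer_front 0.95 [214. 178.] 1823 [513. 148.  37.] 117.0
top drawer_handle 0.6 [210. 178.] 1751 [511. 148.  37.] 117.0
top chamber 0.87 [140. 170.] 8829 [540. 371. 190.] 220.0
```

View pics/s0.png

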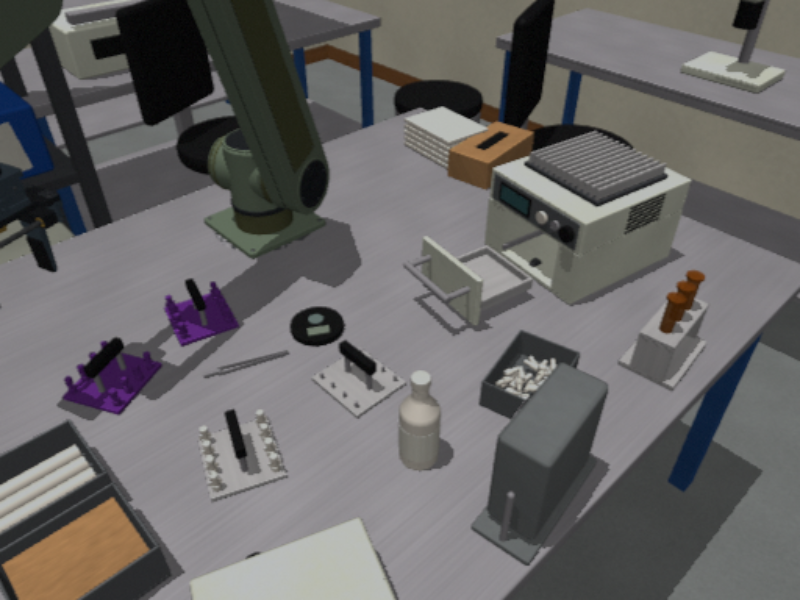

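View pics/t0.png

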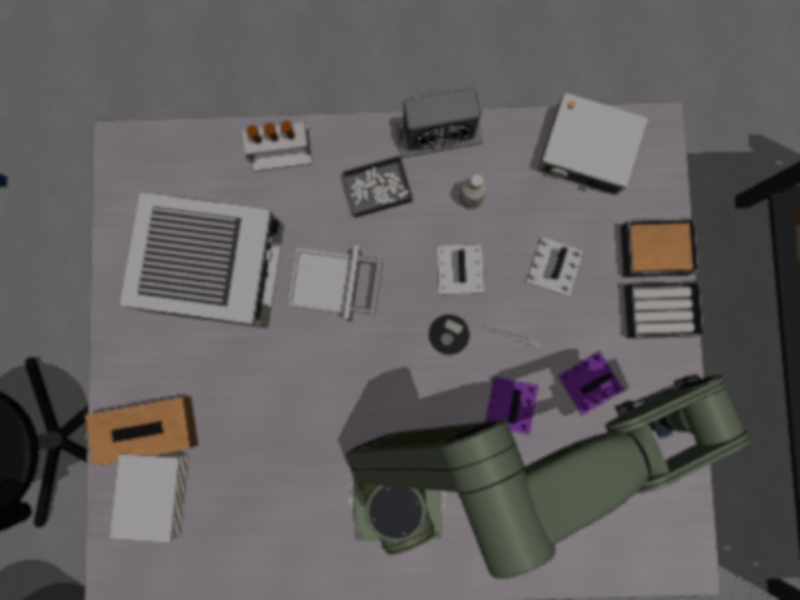

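The look-alikes, as pixels in the 800x600 top view:
- Loaded carrier: white connectors along both edges, (555,263).
- Empty carrier: short pins only, (460,268).
- Two purple carriers: (512,405) and (592,383).

I choose the one at (555,263), which is at (240,452) in the scene view. The drawer is at (330,283) and closes towards world +y.

```bash
python3 - <<'E'
from h import *
d=np.load("f0.npz")
for k in "ab":
  P=d[k].reshape(-1,3); C=d[k+"c"].reshape(-1,3).astype(int)
  near=np.linalg.norm(P[:,:2]-[540,-405],axis=1)<80
  m=near&(P[:,2]>60)&(P[:,2]<80)&(C.max(1)<70)
  q=P[m]; r=cv2.minAreaRect(q[:,:2].astype(np.float32)); print(k,"bar",m.sum(),q.mean(0).round(1),r)
  m=near&(P[:,2]>3)&(P[:,2]<15)
  print("plate",P[m].mean(0).round(1),cv2.minAreaRect(P[m][:,:2].astype(np.float32)))
  box=(P[:,0]>380)&(P[:,0]<660)&(P[:,1]>-20)&(P[:,1]<260)
  m=box&(P[:,2]>108)&(P[:,2]<122)&(P[:,1]<150); print("panel",P[m].mean(0).round(1),cv2.minAreaRect(P[m][:,:2].astype(np.float32)))
  m=box&(P[:,2]>78)&(P[:,2]<98)&(P[:,1]<85); print("handle",P[m].mean(0).round(1),cv2.minAreaRect(P[m][:,:2].astype(np.float32)))
  m=box&(P[:,2]>27)&(P[:,2]<42); print("floor",P[m].mean(0).round(1),cv2.minAreaRect(P[m][:,:2].astype(np.float32)))
  m=(P[:,0]>300)&(P[:,0]<800)&(P[:,1]>200)&(P[:,1]<700)&(P[:,2]>150)&(P[:,2]<230); print("chamber",P[m].mean(0).round(1),cv2.minAreaRect(P[m][:,:2].astype(np.float32)))
a=d["ac"][255:335,110:200]; b=d["bc"][135:205,270:400]
im=np.hstack([cv2.resize(a,(450,400)),cv2.resize(b,(350,400))])
save("crop.png",im)
E
```

```text
a bar 184 [ 542.2 -405.9   68.3] ((539.2756958007812, -404.8540954589844), (14.5186128616333, 78.22775268554688), 69.08920288085938)
plate [ 546.4 -409.2    7.2] ((543.0664672851562, -395.812255859375), (131.50999450683594, 125.48324584960938), 68.38581848144531)
panel [508.3  85.2 115.2] ((502.0399475097656, 88.24528503417969), (14.512739181518555, 172.13941955566406), 80.20939636230469)
handle [513.6  50.9  88.4] ((506.35211181640625, 51.67286682128906), (65.08641815185547, 156.53799438476562), 86.12308502197266)
floor [525.5 176.2  34.5] ((510.989013671875, 156.72012329101562), (158.8711700439453, 168.4641876220703), 83.11600494384766)
chamber [586.4 379.9 194.6] ((559.3134155273438, 425.300048828125), (322.0739440917969, 264.5756530761719), 79.45991516113281)
b bar 76 [ 537.1 -400.9   69. ] ((537.45361328125, -401.832275390625), (14.41755485534668, 73.58175659179688), 68.97306823730469)
plate [ 539.9 -402.3    7.8] ((539.9041748046875, -403.0921936035156), (152.3642120361328, 153.21876525878906), 81.77218627929688)
panel [501.4  89.9 116.4] ((503.09857177734375, 89.54512786865234), (12.738737106323242, 171.5223388671875), 80.5582275390625)
handle [499.9  44.7  89.2] ((505.299560546875, 54.67265701293945), (57.9492073059082, 150.5269775390625), 80.4892349243164)
floor [515.8 167.2  34.1] ((508.984130859375, 159.27151489257812), (158.1225128173828, 152.92498779296875), 77.1256103515625)
chamber [555.7 422.3 196.7] ((559.01171875, 425.6033935546875), (317.41839599609375, 263.8286437988281), 80.19766235351562)
```

View pics/crop.png

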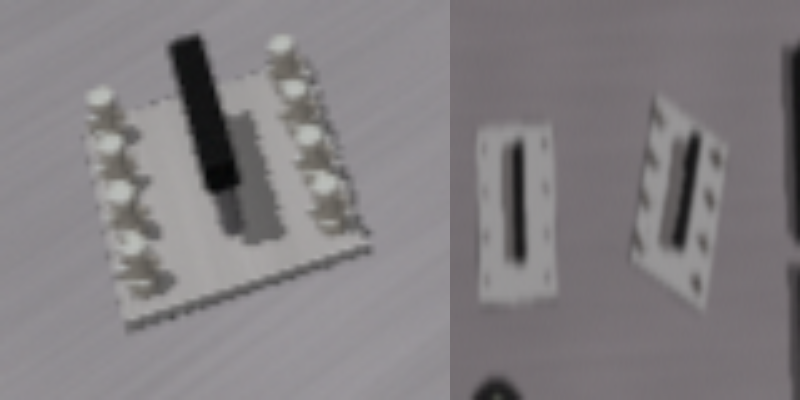

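The crop confirms it: the thing at (240,452) in the scene view has eight white connectors, while its neighbour has only pins. I'm moving above it.

{"method": "servo_tool", "body": {"steps": [[0,[45,-0.8,0],[0,0,0]],[0,[45,-0.8,0],[0,0,0]],[0,[45,-0.8,0],[0,0,0]],[0,[45,-0.8,0],[0,0,0]],[0,[45,-0.8,0],[0,0,0]],[0,[45,-0.8,0],[0,0,0]],[0,[45,-0.8,0],[0,0,0]],[0,[45,-0.7,0],[0,0,0]],[0,[0,0,0],[0,0,0.146]],[0,[0,0,0],[0,0,0.146]]], "squeeze": 30}}

```text
time_s: 1.9
ee_pos: [539.9, -402.8, 209.0]
ee_rot: [-180.0, 0.0, 3.9]
force: [-1.3, -0.2, -0.3]
gripper_width: 90.9
gripper_force: 0.0
```

{"method": "servo_tool", "body": {"steps": [[155,[0,0,0],[0,0,0.146]],[155,[0,0,0],[0,0,0.146]],[155,[0,0,0],[0,0,0.146]],[155,[0,0,5],[0,0,0]],[155,[0,0,5],[0,0,0]],[155,[0,0,0],[0,0,0]],[155,[0,0,0],[0,0,0]],[155,[0,0,0],[0,0,0]],[155,[0,0,0],[0,0,0]],[155,[0,0,0],[0,0,0]]]}}

```text
time_s: 2.9
ee_pos: [538.5, -404.0, 199.9]
ee_rot: [180.0, -0.0, -21.0]
force: [-0.9, -0.4, -0.7]
gripper_width: 35.8
gripper_force: 0.0
```

```bash
python3 - <<'E'
from h import *
s=state(); p=cams.grab_frame("wrist")
print(s["time_s"],s["ee_pos"],s["ee_rot"],s["qpos"].round(1),s["gripper_width"])
P=pts(p,s).reshape(-1,3); C=p["color"].reshape(-1,3).astype(int)
near=np.linalg.norm(P[:,:2]-[538,-403],axis=1)<60
m=near&(P[:,2]>55)&(P[:,2]<80)&(C.max(1)<80)
print("bar",m.sum(),P[m].mean(0),cv2.minAreaRect(P[m][:,:2].astype(np.float32)))
m=near&(P[:,2]>25)&(P[:,2]<50)&(C.min(1)>110); print("conn",m.sum(),P[m].mean(0))
save("w1.png",p["color"])
E
```

```text
2.9 [ 538.4688471  -404.00125989  199.86017548] [ 1.79989260e+02 -2.33709794e-02 -2.10243700e+01] [-37.9  27.6  76.3  -0.   76.   73.2] 35.76510340688788
bar 940 [ 540.51741727 -404.9679444    68.77703808] ((538.232177734375, -403.8709411621094), (14.058578491210938, 78.83795166015625), 69.24056243896484)
conn 454 [ 543.40539572 -404.34948528   36.89426367]
```

View pics/w1.png

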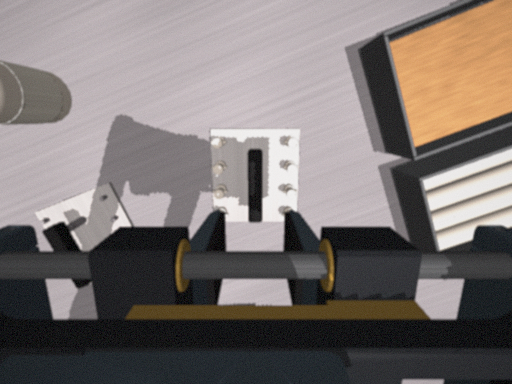

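The wrist view shows the loaded carrier square between the fingers, with its bar at (255,185) aligned. Next I descend and grip it.

{"method": "servo_tool", "body": {"steps": [[155,[0,0,25],[0,0,0]],[155,[0,0,25],[0,0,0]],[155,[0,0,25],[0,0,0]],[155,[0,0,20],[0,0,0]],[155,[0,0,15],[0,0,0]],[155,[0,0,12],[0,0,0]],[155,[0,0,8],[0,0,0]],[155,[0,0,5],[0,0,0]],[155,[0,0,0],[0,0,0]],[155,[0,0,0],[0,0,0]]]}}

```text
time_s: 3.95
ee_pos: [538.8, -404.2, 65.3]
ee_rot: [180.0, -0.1, -21.0]
force: [0.1, -0.1, 0.3]
gripper_width: 35.5
gripper_force: 0.0
```

{"method": "servo_tool", "body": {"steps": [[255,[0,0,0],[0,0,0]],[255,[0,0,0],[0,0,0]],[255,[0,0,0],[0,0,0]],[255,[0,0,0],[0,0,0]],[255,[0,0,0],[0,0,0]],[255,[0,0,0],[0,0,0]],[255,[0,0,0],[0,0,0]],[255,[0,0,0],[0,0,0]],[255,[0,0,-1],[0,0,0]],[255,[0,0,-2],[0,0,0]]]}}

```text
time_s: 4.95
ee_pos: [538.1, -403.8, 67.3]
ee_rot: [-180.0, 0.0, -21.0]
force: [-0.5, 0.3, 0.5]
gripper_width: 0.6
gripper_force: 0.0
```

The fingers closed on nothing, so I'm taking another look.

```bash
python3 - <<'E'
from h import *
s=state(); w=cams.grab_frame("wrist"); a=cams.grab_frame("scene")
P=pts(a).reshape(-1,3); C=a["color"].reshape(-1,3).astype(int)
near=np.linalg.norm(P[:,:2]-[540,-405],axis=1)<110
print(s["ee_pos"],s["gripper_width"])
m=near&(P[:,2]>3)&(P[:,2]<12); print("plate",cv2.minAreaRect(P[m][:,:2].astype(np.float32)))
save("m1.png",np.hstack([cv2.resize(a["color"][230:350,80:230],(450,360)),cv2.resize(w["color"],(350,360))]))
E
```

```text
[ 538.09186695 -403.76548546   67.32631496] 0.6042082283240526
plate ((551.7410888671875, -396.39398193359375), (168.60919189453125, 151.73681640625), 52.59051513671875)
```

View pics/m1.png

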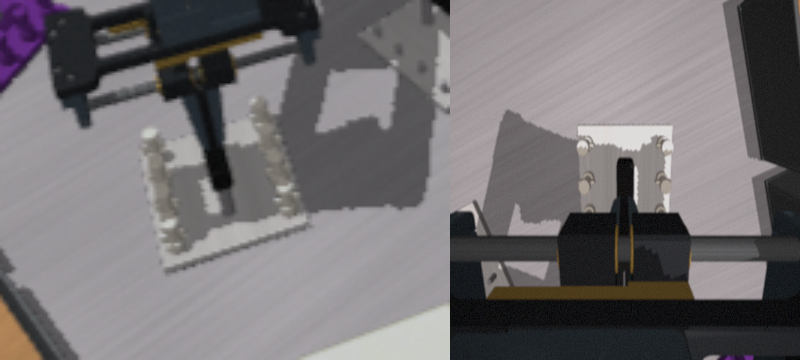

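```bash
python3 - <<'E'
from h import *
print("overhang",env.finger_overhang)
s=state(); print(s["gripper_width"],s["gripper_force"],s["force"],s["ee_pos"])
for n in("scene","wrist"):
  a=cams.grab_frame(n); P=pts(a,s)
  r=np.array(s["ee_pos"]); q=rot(s).T
  L=(P-r)@q.T   # tool coords: R^T (P-r)
  m=(a["z_map"]>0)&(abs(L[...,0])<60)&(abs(L[...,1])<60)&(P[...,2]>42)&(P[...,2]<150)
  for lo in range(45,110,5):
    k=m&(P[...,2]>=lo)&(P[...,2]<lo+5)
    if k.sum()>3: print(n,lo,k.sum(),"x",np.percentile(L[k][:,0],[2,50,98]).round(),"y",np.percentile(L[k][:,1],[2,50,98]).round(),a["color"][k].mean(0).round())
  if n=="scene": save("m2.png",np.hstack([cv2.resize(a["color"][250:310,110:170],(600,600),interpolation=cv2.INTER_CUBIC)]))
E
```

```text
overhang 22.0
0.5247077944388414 0.0 [ 0.22410502 -0.28801089 -0.05547729] [ 538.29130187 -403.92368208   67.5644554 ]
scene 50 9 x [36. 38. 40.] y [-3.  2.  9.] [33. 33. 33.]
scene 55 12 x [36. 39. 40.] y [-5.  2.  8.] [24. 24. 24.]
scene 60 14 x [35. 38. 40.] y [-6.  2.  9.] [27. 26. 27.]
scene 65 62 x [ 3. 27. 39.] y [-6.  1.  9.] [27. 27. 28.]
scene 70 21 x [13. 17. 35.] y [-5.  2.  8.] [21. 23. 24.]
scene 75 9 x [14. 16. 18.] y [-7.  3. 10.] [47. 50. 54.]
scene 80 18 x [-0. 16. 18.] y [-8. -1.  9.] [38. 42. 46.]
scene 85 13 x [ 7. 15. 18.] y [-9.  1. 10.] [41. 44. 48.]
scene 90 16 x [-2. 16. 18.] y [-8.  2. 11.] [39. 44. 48.]
scene 95 15 x [14. 16. 19.] y [-9. -0. 10.] [33. 36. 41.]
scene 100 16 x [15. 16. 17.] y [-9.  3. 11.] [36. 40. 45.]
scene 105 13 x [15. 16. 18.] y [-10.  -1.  10.] [33. 39. 45.]
wrist 50 25 x [37. 39. 39.] y [-6.  1.  8.] [88. 84. 82.]
wrist 55 27 x [38. 39. 39.] y [-6.  1.  8.] [42. 40. 40.]
wrist 60 42 x [37. 39. 39.] y [-6.  1.  9.] [22. 21. 21.]
wrist 65 999 x [-4. 27. 39.] y [-6.  0.  8.] [25. 24. 25.]
wrist 70 104 x [ 7. 19. 36.] y [-6.  1.  6.] [21. 21. 22.]
wrist 75 74 x [15. 17. 17.] y [-8. -1.  9.] [36. 38. 42.]
wrist 80 89 x [15. 17. 18.] y [-9. -1.  9.] [33. 36. 39.]
wrist 85 102 x [15. 17. 18.] y [-10.  -1.  10.] [34. 36. 39.]
wrist 90 119 x [15. 17. 18.] y [-10.   1.  10.] [30. 33. 36.]
wrist 95 125 x [15. 17. 17.] y [-10.   1.  10.] [29. 32. 35.]
wrist 100 66 x [15. 16. 17.] y [-5. -1.  5.] [20. 23. 25.]
wrist 105 89 x [15. 16. 17.] y [-5.  1.  5.] [21. 22. 24.]
```

View pics/m2.png

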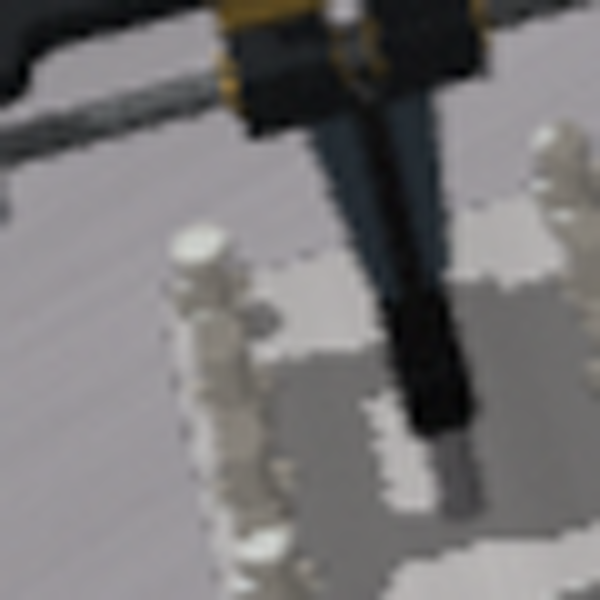

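The picture shows the closed fingertips sitting on top of the bar, at (415,295) in the crop. They are well short of the stated overhang, so I'm reopening and measuring the real tip height.

{"method": "servo_tool", "body": {"steps": [[155,[0,0,0],[0,0,0]],[155,[0,0,0],[0,0,0]],[155,[0,0,0],[0,0,0]],[155,[0,0,0],[0,0,0]],[155,[0,0,0],[0,0,0]],[155,[0,0,0],[0,0,0]],[155,[0,0,0],[0,0,0]],[155,[0,0,0],[0,0,0]],[155,[0,0,0],[0,0,0]],[155,[0,0,0],[0,0,0]]]}}

```text
time_s: 6.15
ee_pos: [538.4, -404.0, 67.7]
ee_rot: [180.0, -0.0, -21.0]
force: [0.4, -0.1, -0.2]
gripper_width: 35.6
gripper_force: 0.0
```

```bash
python3 - <<'E'
from h import *
s=state(); print(s["gripper_width"],s["ee_pos"])
for n in("scene","wrist"):
  a=cams.grab_frame(n); P=pts(a,s)
  L=(P-np.array(s["ee_pos"]))@rot(s)
  m=(a["z_map"]>0)&(abs(L[...,0])<22)&(abs(L[...,1])<36)&(abs(L[...,1])>12)&(P[...,2]>20)&(P[...,2]<120)
  for lo in range(20,110,5):
    k=m&(P[...,2]>=lo)&(P[...,2]<lo+5)
    if k.sum()>2: print(n,lo,k.sum(),"x",np.percentile(L[k][:,0],[2,50,98]).round(),"y",np.percentile(L[k][:,1],[2,50,98]).round(),a["color"][k].mean(0).round())
  k=(a["z_map"]>0)&(abs(L[...,0])<60)&(abs(L[...,1])<36)&(P[...,2]>60)&(P[...,2]<72)&(a["color"].max(2)<60); print("bar",L[k].min(0).round(),L[k].max(0).round())
E
```

```text
35.645963523992485 [ 538.42368471 -403.96521602   67.72543138]
scene 20 4 x [-17.  -1.  15.] y [-35. -34. -33.] [131. 127. 122.]
scene 25 3 x [-14.  13.  14.] y [-35. -33. -32.] [145. 141. 137.]
scene 70 7 x [-12.  15.  16.] y [-22.  19.  24.] [57. 59. 62.]
scene 75 17 x [ 6. 15. 18.] y [-26. -17.  27.] [51. 54. 58.]
scene 80 12 x [13. 16. 18.] y [-26. -18.  28.] [62. 65. 69.]
scene 85 14 x [ 2. 16. 18.] y [-26.   1.  27.] [51. 53. 57.]
scene 90 13 x [14. 16. 19.] y [-25. -19.  28.] [37. 42. 47.]
scene 95 16 x [ 0. 16. 19.] y [-25.  21.  28.] [52. 56. 61.]
scene 100 16 x [-3. 16. 19.] y [-27. -18.  29.] [46. 50. 54.]
scene 105 21 x [13. 16. 18.] y [-28.  20.  29.] [38. 43. 48.]
bar [-38.  -6.  -4.] [40. 22.  7.]
wrist 20 15 x [13. 15. 16.] y [-36. -34.  36.] [127. 120. 112.]
wrist 25 17 x [13. 14. 16.] y [-36. -34.  36.] [161. 151. 142.]
wrist 70 88 x [-10.  13.  17.] y [-23. -18.  24.] [92. 88. 88.]
wrist 75 146 x [-6. 16. 18.] y [-26.  18.  26.] [53. 52. 53.]
wrist 80 151 x [-4. 16. 17.] y [-26. -18.  26.] [30. 32. 33.]
wrist 85 170 x [-1. 16. 18.] y [-27.  18.  26.] [26. 27. 29.]
wrist 90 172 x [ 1. 16. 17.] y [-27. -18.  27.] [25. 27. 29.]
wrist 95 198 x [-16.  16.  17.] y [-27.  18.  27.] [32. 34. 35.]
wrist 100 228 x [-15.  16.  17.] y [-28. -18.  28.] [31. 33. 35.]
wrist 105 257 x [-15.  16.  18.] y [-28.  18.  28.] [32. 34. 36.]
bar [-39.  -7.  -3.] [39.  8.  8.]
```

The real fingertips are at z≈71.5 with the reported TCP at 67.7, so they sit about 26 mm higher than the stated overhang implies. I'll descend 30 mm more and grip.

{"method": "servo_tool", "body": {"steps": [[155,[0,0,8],[0,0,0]],[155,[0,0,8],[0,0,0]],[155,[0,0,8],[0,0,0]],[155,[0,0,6],[0,0,0]],[155,[0,0,0],[0,0,0]],[255,[0,0,0],[0,0,0]],[255,[0,0,0],[0,0,0]],[255,[0,0,0],[0,0,0]],[255,[0,0,0],[0,0,0]],[255,[0,0,0],[0,0,0]]]}}

```text
time_s: 7.25
ee_pos: [538.6, -404.3, 38.1]
ee_rot: [180.0, -0.1, -21.0]
force: [-0.0, -0.5, 1.4]
gripper_width: 15.9
gripper_force: 30.0
```

{"method": "servo_tool", "body": {"steps": [[255,[0,0,-5],[0,0,0]],[255,[0,0,-20],[0,0,0]],[255,[0,0,-30],[0,0,0]],[255,[0,0,-30],[0,0,0]],[255,[0,0,-30],[0,0,0]],[255,[0,0,-25],[0,0,0]],[255,[0,0,-10],[0,0,0]],[255,[0,0,0],[0,0,-0.08]],[255,[0,0,0],[0,0,-0.13]],[255,[0,0,0],[0,0,-0.13]]]}}

```text
time_s: 8.25
ee_pos: [537.7, -403.3, 186.2]
ee_rot: [-179.9, 0.1, -1.3]
force: [0.1, 0.5, -4.2]
gripper_width: 15.9
gripper_force: 30.0
```

{"method": "servo_tool", "body": {"steps": [[255,[0,0,0],[0,0,-0.148]],[255,[0,0,0],[0,0,-0.148]],[255,[0,0,0],[0,0,-0.148]],[255,[0,0,0],[0,0,-0.148]],[255,[0,0,0],[0,0,-0.148]],[255,[0,0,0],[0,0,-0.148]],[255,[0,0,0],[0,0,-0.148]],[255,[0,0,0],[0,0,-0.148]],[255,[0,0,0],[0,0,-0.148]],[255,[0,0,0],[0,0,-0.096]]]}}

```text
time_s: 9.25
ee_pos: [537.7, -403.3, 186.0]
ee_rot: [-179.8, -0.1, 80.5]
force: [-0.5, 0.1, -3.5]
gripper_width: 16.0
gripper_force: 30.0
```

{"method": "servo_tool", "body": {"steps": [[255,[20,-4,0],[0,0,0]],[255,[35,-8,0],[0,0,0]],[255,[45,-9.5,0],[0,0,0]],[255,[48,-10,0],[0,0,0]],[255,[48,-10,0],[0,0,0]],[255,[48,-10,0],[0,0,0]],[255,[48,-10,0],[0,0,0]],[255,[48,-10,0],[0,0,0]],[255,[48,-10,0],[0,0,0]],[255,[45,-9.5,0],[0,0,0]]]}}

```text
time_s: 10.25
ee_pos: [520.6, 40.3, 186.6]
ee_rot: [-179.9, 0.0, 80.3]
force: [1.4, 0.9, -3.5]
gripper_width: 16.0
gripper_force: 30.0
```

{"method": "servo_tool", "body": {"steps": [[255,[40,-9,0],[0,0,0]],[255,[35,-7.5,0],[0,0,0]],[255,[25,-5,0],[0,0,0]],[255,[15,-3,0],[0,0,0]],[255,[8,-2,0],[0,0,0]],[255,[0,0,0],[0,0,0]],[255,[0,0,0],[0,0,0]],[255,[0,0,0],[0,0,0]],[255,[0,0,0],[0,0,0]],[255,[0,0,0],[0,0,0]]]}}

```text
time_s: 11.25
ee_pos: [516.8, 163.3, 187.7]
ee_rot: [180.0, 0.0, 80.2]
force: [0.5, 0.5, -3.9]
gripper_width: 15.6
gripper_force: 30.0
```

```bash
cat > m.py <<'E'
from h import *
s=state(); print(s["time_s"],s["ee_pos"],s["ee_rot"])
c=np.array([np.cos(np.radians(80.3)),np.sin(np.radians(80.3))]); n=np.array([-c[1],c[0]])
F=np.array([515.7,165.4])
import sys
for k in ("top","scene","wrist"):
  p=cams.grab_frame(k); P=pts(p,s).reshape(-1,3)[p["z_map"].ravel()>0]
  Q=P.copy(); Q[:,0]=(P[:,:2]-F)@c; Q[:,1]=(P[:,:2]-F)@n
  def rp(nm,m): 
    if m.sum()>15: print(k,nm,m.sum(),"x",np.percentile(Q[m][:,0],[1,50,99]).round(1),"y",np.percentile(Q[m][:,1],[1,50,99]).round(1),"ang",cv2.minAreaRect(P[m][:,:2].astype(np.float32))[2])
  b=(abs(Q[:,0])<160)&(abs(Q[:,1])<100)
  rp("panel top",b&(abs(Q[:,2]-117)<6)&(abs(Q[:,0]+77)<12))
  rp("rim top",b&(abs(Q[:,2]-50)<4)&(abs(Q[:,0])<85))
  rp("floor",b&(abs(Q[:,2]-34)<4)&(abs(Q[:,0])<80))
  rp("plate",(Q[:,2]>float(sys.argv[1])-4)&(Q[:,2]<float(sys.argv[1])+5)&(abs(Q[:,0])<90)&(abs(Q[:,1])<90))
  save(f"{sys.argv[2]}_{k}.png",p["color"])
E
python3 m.py 158 p1
```

```text
11.25 [516.76250164 163.25415903 187.69273538] [1.79991921e+02 9.39768251e-03 8.02008675e+01]
top panel top 142 x [-82.8 -77.  -71.1] y [-84.3  -1.4  79.4] ang 80.64733123779297
top floor 67 x [-62.6 -56.6 -50.4] y [-64.2 -10.4  56.3] ang 80.59009552001953
top plate 141 x [-62.8 -48.3  55.8] y [-56.8 -17.1  45.5] ang 80.11769104003906
scene panel top 199 x [-85.6 -80.2 -72.7] y [-84.8  -5.9  84.5] ang 80.64813232421875
scene rim top 235 x [-84.8  11.6  73.2] y [-84.2 -44.7  77.8] ang 80.35313415527344
scene floor 598 x [-70.8  29.6  69. ] y [-80.7  -6.4  67.4] ang 81.5435562133789
scene plate 605 x [-64.4 -19.6  53.7] y [-55.8  -4.9  51.5] ang 78.71563720703125
wrist rim top 1013 x [52.6 69.7 73.6] y [-67.4   1.4  71.6] ang 80.13600158691406
wrist floor 1831 x [51.4 59.1 67.5] y [-61.4  -0.6  65.8] ang 80.15766906738281
wrist plate 9913 x [-7.1 31.7 57.4] y [-54.3  -0.7  52.4] ang 80.20525360107422
```

View pics/p1_scene.png

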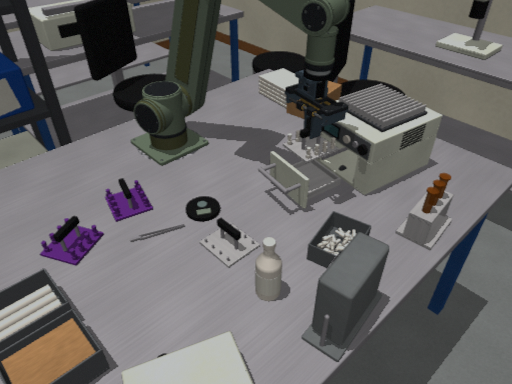

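The view shows the carrier held level over the open drawer, at (305,150). By the measurements it is about 3 mm short in x and 2 mm off in y, so I'll correct that and lower.

{"method": "servo_tool", "body": {"steps": [[255,[3.5,-2,0],[0,0,0]],[255,[0,0,10],[0,0,0]],[255,[0,0,15],[0,0,0]],[255,[0,0,15],[0,0,0]],[255,[0,0,15],[0,0,0]],[255,[0,0,10],[0,0,0]],[255,[0,0,5],[0,0,0]],[255,[0,0,0],[0,0,0]],[255,[0,0,0],[0,0,0]],[255,[0,0,0],[0,0,0]]]}}

```text
time_s: 12.4
ee_pos: [515.9, 167.9, 118.3]
ee_rot: [179.9, -0.0, 80.3]
force: [-0.6, 0.4, -3.4]
gripper_width: 15.9
gripper_force: 30.0
```

```bash
python3 m.py 88 p2
```

```text
12.4 [515.85389933 167.86356104 118.33692745] [ 1.79914230e+02 -3.71685017e-02  8.02570864e+01]
top panel top 137 x [-83.4 -76.7 -70.6] y [-82.4  -2.5  80.9] ang 80.31354522705078
top rim top 28 x [-82.9 -36.6  72. ] y [-70.2 -65.9  58.2] ang 72.85995483398438
top floor 54 x [-62.3 -57.5 -36.4] y [-64.3  -1.6  59.5] ang 8.34365177154541
top plate 135 x [-89.5 -48.4  59.1] y [-64.5 -15.9  66.6] ang 63.06619644165039
scene panel top 205 x [-85.6 -80.6 -71.9] y [-84.5  -7.9  85.3] ang 80.98922729492188
scene rim top 164 x [-84.7 -24.6  73.3] y [-84.1 -62.5  77.7] ang 80.7207260131836
scene floor 290 x [-73.3  20.7  67.8] y [-82.1 -34.5  -7.2] ang 86.67576599121094
scene plate 573 x [-88.  -12.2  57.9] y [-83.6  -6.9  73.5] ang 80.16519165039062
wrist rim top 2357 x [-15.5  68.5  73.9] y [-67.8  19.5  72. ] ang 80.21331024169922
wrist floor 1448 x [59.6 63.2 67.4] y [-61.6  -0.3  65.9] ang 80.19990539550781
wrist plate 9914 x [-2.8 36.1 61.9] y [-52.7   1.   54.1] ang 80.27246856689453
```

{"method": "servo_tool", "body": {"steps": [[255,[-0.5,-1,10],[0,0,0]],[255,[0,0,12],[0,0,0]],[255,[0,0,10],[0,0,0]],[255,[0,0,6],[0,0,0]],[255,[0,0,3],[0,0,0]],[255,[0,0,1],[0,0,0]],[255,[0,0,1],[0,0,0]],[255,[0,0,1],[0,0,0]],[255,[0,0,0],[0,0,0]],[255,[0,0,0],[0,0,0]]]}}

```text
time_s: 13.55
ee_pos: [514.4, 167.4, 73.8]
ee_rot: [180.0, -0.0, 80.3]
force: [-0.4, 0.3, -2.8]
gripper_width: 15.5
gripper_force: 30.0
```

{"method": "servo_tool", "body": {"steps": [[255,[0,0,0.5],[0,0,0]],[255,[0,0,0.5],[0,0,0]],[255,[0,0,0.5],[0,0,0]],[255,[0,0,0],[0,0,0]],[255,[0,0,0],[0,0,0]],[255,[0,0,0],[0,0,0]],[255,[0,0,0],[0,0,0]],[255,[0,0,0],[0,0,0]],[255,[0,0,0],[0,0,0]],[255,[0,0,0],[0,0,0]]]}}

```text
time_s: 14.55
ee_pos: [514.2, 167.4, 72.1]
ee_rot: [180.0, 0.0, 80.3]
force: [-0.4, 0.6, -2.9]
gripper_width: 15.8
gripper_force: 30.0
```

{"method": "servo_tool", "body": {"steps": [[255,[0,0,0.5],[0,0,0]],[255,[0,0,0.5],[0,0,0]],[255,[0,0,0.5],[0,0,0]],[255,[0,0,0],[0,0,0]],[255,[0,0,0],[0,0,0]],[255,[0,0,0],[0,0,0]],[255,[0,0,0],[0,0,0]],[255,[0,0,0],[0,0,0]],[255,[0,0,0],[0,0,0]],[255,[0,0,0],[0,0,0]]]}}

```text
time_s: 15.55
ee_pos: [514.3, 167.5, 72.1]
ee_rot: [180.0, -0.0, 80.3]
force: [-2.8, 0.5, 6.3]
gripper_width: 15.6
gripper_force: 30.0
```

```bash
python3 m.py 42 p3
```

```text
15.55 [514.30157467 167.48654984  72.06043647] [ 1.79954931e+02 -2.50286821e-02  8.02574103e+01]
top panel top 128 x [-82.8 -77.3 -70.6] y [-83.4   0.8  79.4] ang 80.29446411132812
top rim top 60 x [-83.1 -44.9  72.7] y [-69.6 -33.4  71.4] ang 69.83123016357422
top floor 81 x [-62.4 -50.7  67.2] y [-64.8 -19.   44.7] ang 81.15377807617188
top plate 137 x [-82.6 -46.9  72.1] y [-69.5 -23.2  53.1] ang 75.53600311279297
scene panel top 201 x [-86.2 -80.7 -71.7] y [-84.1  -5.1  85.4] ang 80.26445007324219
scene rim top 242 x [-84.6   4.1  72.7] y [-83.3 -47.5  76.1] ang 80.20853424072266
scene floor 85 x [-76.8  13.2  69.8] y [-83.3 -67.1  33.8] ang 29.19776153564453
scene plate 461 x [-85.3  10.8  68.7] y [-82.5 -31.   69.8] ang 81.89154815673828
wrist panel top 163 x [-71.1 -70.1 -68.9] y [-83.1 -73.9 -63.1] ang 81.07460021972656
wrist rim top 4452 x [-0.  61.4 73.8] y [-67.5   1.8  72. ] ang 80.55384826660156
wrist floor 3553 x [-6.3 56.8 67.1] y [-62.    1.1  66.5] ang 80.25139617919922
wrist plate 10730 x [-3.5 35.4 61.3] y [-61.9   2.5  66.4] ang 80.20204162597656
```

The carrier is on the floor; the wrist force flipped to +6 N. I'm releasing and withdrawing straight up.

{"method": "servo_tool", "body": {"steps": [[155,[0,0,0],[0,0,0]],[155,[0,0,0],[0,0,0]],[155,[0,0,0],[0,0,0]],[155,[0,0,0],[0,0,0]],[155,[0,0,0],[0,0,0]],[155,[0,0,-2],[0,0,0]],[155,[0,0,-8],[0,0,0]],[155,[0,0,-20],[0,0,0]],[155,[0,0,-30],[0,0,0]],[155,[0,0,-40],[0,0,0]]]}}

```text
time_s: 16.7
ee_pos: [513.2, 167.1, 170.9]
ee_rot: [-179.8, 0.1, 80.3]
force: [0.8, 0.6, 0.3]
gripper_width: 35.7
gripper_force: 0.0
```

{"method": "servo_tool", "body": {"steps": [[155,[0,0,-30],[0,0,0]],[255,[-40,0,0],[0,0,0]],[255,[-45,0,0],[0,0,0]],[255,[-45,0,0],[0,0,0]],[255,[-45,0,0],[0,0,0]],[255,[-25,0,0],[0,0,0]],[255,[0,0,0],[0,0,0]],[255,[0,0,0],[0,0,0]],[255,[0,0,0],[0,0,0]],[255,[0,0,0],[0,0,0]]]}}

```text
time_s: 17.7
ee_pos: [480.6, -28.7, 200.7]
ee_rot: [180.0, -0.0, 80.4]
force: [-0.6, -0.7, -0.6]
gripper_width: 0.5
gripper_force: 0.0
```

```bash
python3 m.py 42 p4; python3 - <<'E'
import cv2,numpy as np
a=cv2.imread("pics/p4_scene.png");b=cv2.imread("pics/p4_top.png")
cv2.imwrite("pics/p4.png",np.hstack([cv2.resize(a[110:230,240:400],(480,360)),cv2.resize(b[130:230,150:240],(320,360))]))
E
```

```text
17.7 [480.6267257  -28.65494765 200.70045796] [ 1.79992114e+02 -1.13893631e-02  8.03549674e+01]
top panel top 141 x [-82.7 -76.8 -70.8] y [-84.4  -2.7  84.4] ang 80.64399719238281
top rim top 239 x [-81.8  12.9  73.1] y [-69.7   4.7  69.5] ang 80.8905258178711
top floor 297 x [-61.4   7.5  68.4] y [-64.8   6.1  69.8] ang 80.52066040039062
top plate 608 x [-82.5  -3.3  71.2] y [-69.2   5.5  69.3] ang 80.84565734863281
scene panel top 200 x [-85.6 -80.6 -71.6] y [-84.1  -6.8  85.4] ang 80.39404296875
scene rim top 237 x [-84.8   4.6  72.8] y [-84.3 -46.3  79. ] ang 80.2924575805664
scene floor 83 x [-77.1  12.9  70.6] y [-84.6 -66.8  34.3] ang 87.32411193847656
scene plate 504 x [-85.3  14.3  68.8] y [-83.7 -26.8  71. ] ang 81.24526977539062
wrist panel top 3563 x [-82.2 -76.5 -70.2] y [-82.    1.2  85.1] ang 80.43197631835938
wrist rim top 1067 x [-82.1 -37.4 -13.9] y [-68.4   4.8  80.2] ang 80.4063949584961
wrist floor 790 x [-52.2 -29.6  -8.3] y [-62.5 -54.4  65.8] ang 80.5134506225586
wrist plate 4313 x [-82.  -32.9 -11.2] y [-62.4   2.8  65.7] ang 80.28765869140625
```

View pics/p4.png

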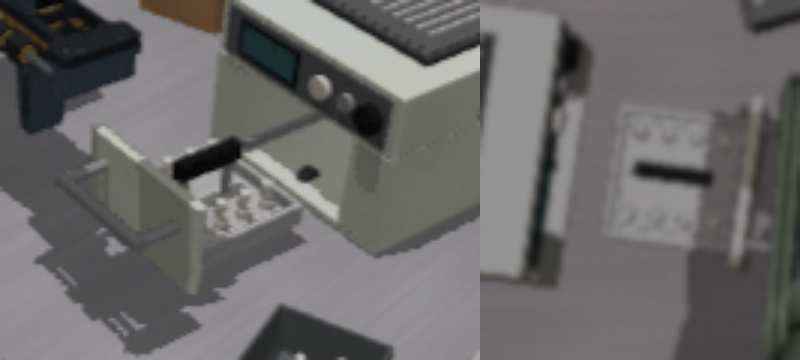

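The carrier sits flat in the drawer with the fingers clear, at (215,190) in the crop. Before pushing I'm checking how far the wrist camera protrudes towards the machine, and how far the drawer has to go.

```bash
python3 - <<'E'
from h import *
s=state(); p=cams.grab_frame("wrist"); print(np.array(p["tool_from_camera"]).round(2),s["qpos"].round(1))
d=np.load("f0.npz"); c=np.array([np.cos(np.radians(80.3)),np.sin(np.radians(80.3))]); n=np.array([-c[1],c[0]]); F=np.array([515.7,165.4])
for k in "ab":
  P=d[k].reshape(-1,3); x=(P[:,:2]-F)@c; y=(P[:,:2]-F)@n
  for lo,hi in((60,100),(122,150),(150,175),(175,190),(190,218)):
    m=(x>60)&(x<300)&(abs(y)<125)&(P[:,2]>lo)&(P[:,2]<hi); print(k,lo,m.sum(),np.percentile(x[m],[1,5,25,50]).round(1) if m.sum()>5 else "")
E
```

```text
[[  -0.      0.97    0.25   71.22]
 [   1.      0.     -0.     -0.69]
 [  -0.      0.25   -0.97 -174.2 ]
 [   0.      0.      0.      1.  ]] [ -4.8  10.2 102.1   0.   67.6   4.8]
a 60 406 [116.2 117.3 119.7 121.7]
a 122 408 [104.8 109.5 114.9 116.7]
a 150 543 [104.  105.8 112.9 115.7]
a 175 966 [114.2 116.2 120.7 139.9]
a 190 1643 [122.1 132.5 179.7 193.4]
b 60 46 [ 89.9 119.3 120.5 120.9]
b 122 61 [109.2 114.8 116.1 117.3]
b 150 171 [105.8 107.  113.5 116. ]
b 175 1102 [116.9 119.  133.1 157.5]
b 190 2294 [124.  135.5 181.6 218.8]
```

The drawer has about 188 mm to travel. I'm lowering closed fingers in front of the bar, with a small tilt so the wrist camera stays clear of the machine.

{"method": "servo_tool", "body": {"steps": [[255,[0,0,30],[0,0,0]],[255,[0,0,35],[0,0,0]],[255,[0,0,33],[0,0,0]],[255,[0,0,25],[0,0,0]],[255,[0,0,10],[0,0,0]],[255,[0,0,0],[0,0.05,0]],[255,[0,0,0],[0,0.05,0]],[255,[0,0,0],[0,0.05,0]],[255,[9.9,0,1.5],[0,0,0]],[255,[9.9,0,1.5],[0,0,0]]]}}

```text
time_s: 18.9
ee_pos: [484.4, -9.7, 68.2]
ee_rot: [179.9, -8.6, 80.2]
force: [0.1, 0.2, -0.4]
gripper_width: 0.3
gripper_force: 0.0
```

{"method": "servo_tool", "body": {"steps": [[255,[7.9,0,1.2],[0,0,0]],[255,[5.9,0,0.9],[0,0,0]],[255,[4,0,0.6],[0,0,0]],[255,[4,0,0.6],[0,0,0]],[255,[4,0,0.6],[0,0,0]],[255,[4,0,0.6],[0,0,0]],[255,[4,0,0.6],[0,0,0]],[255,[5,0,0.7],[0,0,0]],[255,[6,0,0.9],[0,0,0]],[255,[7,0,1],[0,0,0]]]}}

```text
time_s: 19.9
ee_pos: [492.5, 41.9, 67.7]
ee_rot: [-180.0, -8.6, 80.2]
force: [-1.0, -2.2, -0.6]
gripper_width: 0.3
gripper_force: 1.0
```

{"method": "servo_tool", "body": {"steps": [[255,[8,0,1.2],[0,0,0]],[255,[10,0,1.5],[0,0,0]],[255,[12,0,1.8],[0,0,0]],[255,[12,0,1.8],[0,0,0]],[255,[12,0,1.8],[0,0,0]],[255,[12,0,1.8],[0,0,0]],[255,[12,0,1.8],[0,0,0]],[255,[12,0,1.8],[0,0,0]],[255,[10,0,1.5],[0,0,0]],[255,[8,0,1.2],[0,0,0]]]}}

```text
time_s: 20.9
ee_pos: [511.4, 150.3, 67.9]
ee_rot: [180.0, -8.6, 80.3]
force: [-1.3, -1.3, -1.2]
gripper_width: 0.7
gripper_force: 1.1
```

```bash
python3 - <<'E'
from h import *
s=state(); print(s["time_s"],s["ee_pos"],s["force"])
c=np.array([np.cos(np.radians(80.3)),np.sin(np.radians(80.3))]); n=np.array([-c[1],c[0]]); F=np.array([515.7,165.4])
print("tcp",(s["ee_pos"][:2]-F)@c,(s["ee_pos"][:2]-F)@n)
a=cams.grab_frame("scene");save("q1.png",a["color"])
w=cams.grab_frame("wrist")
for p in(a,w):
  P=pts(p,s).reshape(-1,3); x=(P[:,:2]-F)@c; y=(P[:,:2]-F)@n
  m=(abs(P[:,2]-116)<4)&(abs(y)<84)&(x>20)&(x<80); print("panel top",m.sum(),np.percentile(x[m],[2,50,98]).round(1) if m.sum()>5 else "")
E
```

```text
20.9 [511.35756892 150.31023847  67.85029309] [-1.29208612 -1.26694006 -1.24102515]
tcp -15.60568380291751 1.7378848260943953
panel top 64 [54.2 59.6 66.9]
panel top 10827 [58.2 63.6 69.6]
```

View pics/q1.png

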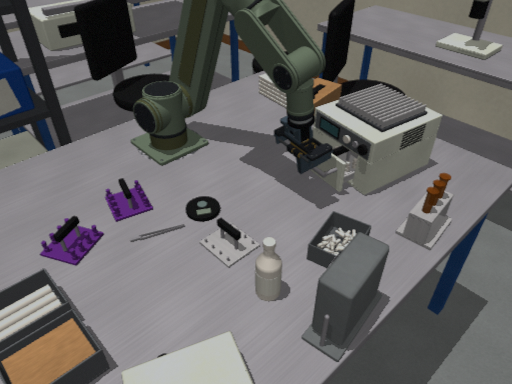

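The drawer is following, with its panel at (345,175) and about 47 mm still to go. I'm continuing more slowly.

{"method": "servo_tool", "body": {"steps": [[255,[6,0,0.9],[0,0,0]],[255,[6,0,0.9],[0,0,0]],[255,[5,0,0.7],[0,0,0]],[255,[4,0,0.6],[0,0,0]],[255,[3,0,0.4],[0,0,0]],[255,[3,0,0.5],[0,0,0]],[255,[3,0,0.4],[0,0,0]],[255,[3,0,0.5],[0,0,0]],[255,[3,0,0.4],[0,0,0]],[255,[3,0,0.5],[0,0,0]]]}}

```text
time_s: 22.0
ee_pos: [517.7, 187.1, 67.9]
ee_rot: [180.0, -8.4, 80.3]
force: [0.0, -9.5, 3.8]
gripper_width: 0.1
gripper_force: 4.3
```

{"method": "servo_tool", "body": {"steps": [[255,[1,0,0.2],[0,0,0]],[255,[1,0,0.1],[0,0,0]],[255,[1,0,0.2],[0,0,0]],[255,[1,0,0.1],[0,0,0]],[255,[0,0,0],[0,0,0]],[255,[0,0,0],[0,0,0]],[255,[0,0,0],[0,0,0]],[255,[0,0,0],[0,0,0]],[255,[0,0,0],[0,0,0]],[255,[0,0,0],[0,0,0]]]}}

```text
time_s: 23.0
ee_pos: [518.4, 192.0, 68.0]
ee_rot: [180.0, -8.6, 80.3]
force: [0.0, -5.1, 0.8]
gripper_width: 0.4
gripper_force: 2.0
```

```bash
cat > d.py <<'E'
from h import *
s=state(); print(s["time_s"],s["ee_pos"],s["force"])
c=np.array([np.cos(np.radians(80.3)),np.sin(np.radians(80.3))]); n=np.array([-c[1],c[0]]); F=np.array([515.7,165.4])
print("tcp",(s["ee_pos"][:2]-F)@c,(s["ee_pos"][:2]-F)@n)
for k in("scene","top","wrist"):
  p=cams.grab_frame(k); P=pts(p,s).reshape(-1,3); x=(P[:,:2]-F)@c; y=(P[:,:2]-F)@n
  m=(abs(P[:,2]-112)<6)&(abs(y)<84)&(x>50)&(x<121); print(k,"panel top",m.sum(),np.percentile(x[m],[2,10,50,98]).round(1) if m.sum()>5 else "")
  m=(abs(P[:,2]-85)<12)&(abs(y)<64)&(x>0)&(x<70); print(k,"handle",m.sum(),np.percentile(x[m],[2,10,50]).round(1) if m.sum()>5 else "")
E
python3 d.py
```

```text
23.0 [518.44268768 192.01710067  67.95203782] [ 0.02910587 -5.13326958  0.80046232]
tcp 26.698682211516633 1.7812220134528713
scene panel top 71 [ 95.4  96.4  99.8 120.1]
scene handle 147 [ 4.5  6.3 40.5]
top panel top 100 [ 98.   98.7 103.6 111.1]
top handle 0 
wrist panel top 11140 [ 98.8  99.1 103.7 110.6]
wrist handle 6863 [40.6 43.7 50.7]
```

{"method": "servo_tool", "body": {"steps": [[255,[1,0,0.2],[0,0,0]],[255,[1,0,0.1],[0,0,0]],[255,[1,0,0.2],[0,0,0]],[255,[1,0,0.1],[0,0,0]],[255,[1,0,0.2],[0,0,0]],[255,[1,0,0.1],[0,0,0]],[255,[0,0,0],[0,0,0]],[255,[0,0,0],[0,0,0]],[255,[0,0,0],[0,0,0]],[255,[0,0,0],[0,0,0]]]}}

```text
time_s: 24.15
ee_pos: [519.5, 198.0, 68.0]
ee_rot: [-180.0, -8.6, 80.3]
force: [0.7, -0.5, 0.2]
gripper_width: 0.7
gripper_force: 0.0
```

```bash
python3 d.py
```

```text
24.15 [519.46063212 198.03882761  67.95154789] [ 0.6738379  -0.47677852  0.19226083]
tcp 32.80583217643913 1.792427684410493
scene panel top 75 [106.2 107.  109.8 119.4]
scene handle 133 [10.4 11.9 51. ]
top panel top 96 [107.7 108.8 113.  119.3]
top handle 0 
wrist panel top 11124 [108.8 109.1 113.3 120.3]
wrist handle 6305 [46.7 53.  59.6]
```

The drawer ran about 4 mm ahead of the fingers and the contact force vanished, so the catch drew it home. I'm retreating clear and verifying.

{"method": "servo_tool", "body": {"steps": [[255,[-5,0,-0.7],[0,0,0]],[255,[-15,0,-2.2],[0,0,0]],[255,[-25,0,-3.7],[0,0,0]],[255,[-30,0,-4.5],[0,0,0]],[255,[-30,0,-4.5],[0,0,0]],[255,[-20,0,-3],[0,0,0]],[255,[0,0,0],[0,0,0]],[255,[0,0,0],[0,0,0]],[255,[0,0,0],[0,0,0]],[255,[0,0,0],[0,0,0]]]}}

```text
time_s: 25.3
ee_pos: [498.2, 74.2, 67.7]
ee_rot: [180.0, -8.6, 80.3]
force: [0.1, -0.0, 0.4]
gripper_width: 0.1
gripper_force: 0.0
```

```bash
python3 d.py; python3 - <<'E'
from h import *
a=cams.grab_frame("scene"); save("end.png",cv2.resize(a["color"][90:240,230:450],(770,525)))
E
```

```text
25.3 [498.16060989  74.1528344   67.68069037] [ 0.05538153 -0.04561043  0.37110082]
tcp -92.89784863383424 1.914459353975785
scene panel top 198 [105.2 106.7 109.4 120.2]
scene handle 168 [49.5 50.5 53.7]
top panel top 97 [107.9 108.6 112.8 119.6]
top handle 134 [51.7 52.8 58.7]
wrist panel top 0 
wrist handle 0
```

View pics/end.png

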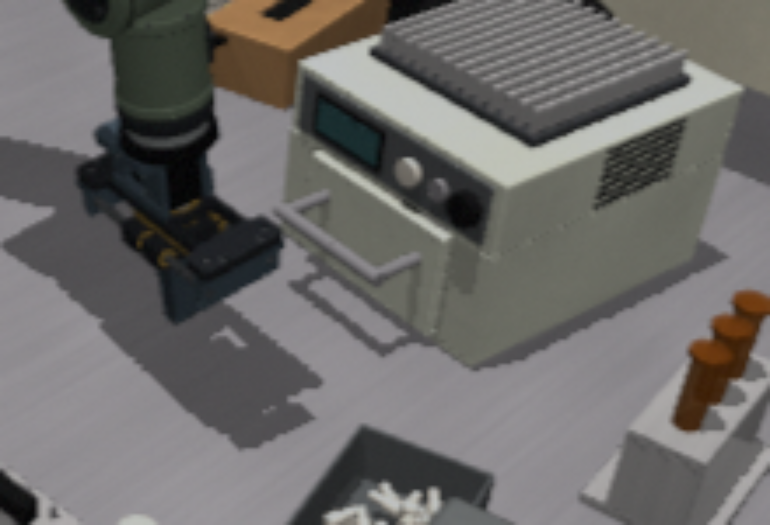

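The drawer front is flush, with its panel at (380,245), and the gripper is clear of everything. I'm handing the job in.

```bash
python3 -c "
from workcell import ticket
print(ticket.job_done())"
```

```text
the job is handed in; nothing more can be done
None
```

The loaded carrier was set flat in the drawer and released, and the drawer was eased shut past its catch with its front flush; the job is handed in at about 25 s of the 51 s allowed, and no verdict came back.

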